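# Return an empty tub through the spring flap

### The arm

A 6-joint arm with a two-finger parallel gripper is mounted at the origin on the work surface. World frame = base frame: x ahead of the robot, y to its left, z up, the work surface at z = 0. Lengths are in m, angles in degrees, forces in N, time in s.
With the tool pointing down it reaches from about 0.4 to 0.825 m from the base axis. Payload 7 kg.
Tool frame: the origin (TCP) lies between the finger pads; the fingertips stand ctrl.nose_length ahead of it and the grasp point (between the pads) lies 2 mm behind it (ctrl.nose_length is the distance from the TCP to the fingertips, in m); z points along the fingers, y is the line along which they close (so a half turn about z gives the same grasp; the last joint's range is limited). The gripper opens to 88 mm and grips with 3 to 60 N. Pads are 19 mm wide; open, the fingers measure 130 mm over their backs; the gripper's body (78 mm by 193 mm) begins 47 mm behind the grasp point.
Start: joints at [82.053, 20.546, 0.682, 0, -70.136, -16.507], TCP at [0.279, 0.614, 0.244] pointing down, gripper open.
Joint ranges: [-176.03, 176.03], [-82.01, 121.73], [-58.28, 71.71], [-173.87, 95.51], [-174.79, -0.11], [-173.66, 173.66]. Speed limits (degrees/s): [136.94, 136.94, 172.46, 180, 180, 180].

### API

Orientations are given as [roll, pitch, yaw] about the fixed x, y, z axes, in that order (R = Rz(yaw) Ry(pitch) Rx(roll)).
In Python, from plant import ctrl gives the robot as it stands.
- The arm moves only by the tool apply_moves, never from a script. Its argument "commands" is a list of rows, each a list of 3 entries, a list of its own where there are three numbers: the shift along the world's x, y, z in cm, then the turn about the world's z in rad, then the closure, from 0 (fully open) to 1 (shut). In form: [[[x, y, z], turn, jaw], ...]. A call has 1 to 20 rows; each row is the pose to reach, as a shift and turn from the pose commanded when the call began; what a row does not reach only later rows make up. A row lasts 1/12 s, in which the tool goes at most 41.7 mm and 7.16 degrees, less where a joint would pass 70% of its speed; a pose out of reach is approached as far as the arm can. A call with a gripper value outside its range is refused whole. The fingers move at their own pace and stop on an object; the grip force is fixed at half the most. Time passes only in rows, so rows that repeat a pose let the fingers close. It gives the time, the measured TCP pose, the force, the opening and the grip force at its end, in the units of the state.
- ctrl.get_obs(): the state, without advancing time (a new reading comes with each control period).
- ctrl.snapshot(name): name is "scene" or "top" or "wrist"; returns a dict with "img" (400x640x3 uint8, red, green, blue), "fx", "fy", "cx", "cy" (pixels), "T" (4x4, takes a point from camera to world coordinates). Camera axes: x right, y up, looking along -z (the intrinsics and any distortion apply to the point x, -y, -z); pixel columns grow to the right and rows downward; lengths in m; the calibration is good to about 2 mm. A picture is of the moment at which its call begins. There is no depth.
- ctrl.close_job(): hands the job in; it is judged then, once.
Trained networks look in a picture, given as the dict that the camera call returned (one of the last four; its "shot" number tells which), for a name from the list of things; names that differ only in an ending like _2 or _b are one class to them, and where a whole thing is asked for, a point or a joint stands for the part that bears it (a point fixed in the world has none). Each returns a list of dicts, best first, with "score" (0 to 1); they miss things now and then, are a little off and sometimes report something else, mostly with a low value. They report only what shows in the picture. A call takes as long as a camera call. They do not tell look-alikes from the thing itself.
- ctrl.search_frame(picture, target): "at" ([column, row] in pixels, amid what is visible of it).
- ctrl.spot_point(picture, target): "at" ([column, row] in pixels: a listed point, or the origin of a listed thing).
The state is a dict: "clock": time; "joint_pos": joint angles; "qvel": joint speeds; "tau": joint torques, N m; "tool_pos": TCP position; "orientation": TCP orientation; "force": force on the tool from outside, world axes, zero at the start; "moment": the same for the moment, N m; "opening": finger opening in m; "gripper_force": force on a finger pad.
Only numpy, scipy, OpenCV 4.12 (cv2) and the standard library are available. Lean on these libraries where they do the work, as an engineer would, in place of code of your own. Each camera call takes 0.05 s, during which the arm holds its last target. There are 200 camera calls.

### The job

Return the empty white tub with the green lid: push the orange self-closing flap open with one finger and, while that finger holds it open, push the tub along its lane and through the gateway with the other, so that it drops into the blue return bin without being shoved against the flap. Only push: do not pick the tub up, and leave everything else standing where it is. Then draw back so that the flap shuts by itself.

Things in the scene. Friction and masses are not known exactly. Their poses are not given: they have to be found in the camera images.
- station: Fixed return station at a varying place, turned up to 0.35 rad: white deck on the robot's side (x -200..0, y -160..160 mm, top at z 115), behind it an open-topped blue return bin. Origin on the table under the line where deck and bin meet; x points from deck into bin along the lane, y to the left seen so, z up. Positions below are in this frame.
- lane (a point): Point on the deck, mid-lane, 100 mm before the gateway: station (-100, -25, 115) mm. The lane runs along x from -180 to 0 between two steel rails 5 mm thick and 8 mm high, inner faces at y -50 and y 0. The deck left of the lane, y +5 to +80, is empty.
- gateway (a point): Middle of the gateway at deck height: station (3, 5, 115) mm. The 6 mm wall between deck and bin, 40 mm high above the deck, has this gap from y -56 to +67, open above, closed by the orange flap.
- bin_floor (a point): Centre of the blue bin's floor: station (77, 0, 45) mm, 70 mm below the deck. Inside: x 0..154, y -154..154 mm; back and side walls end at z 155, 40 mm above the deck.
- flap (a joint): Orange self-closing flap in the gateway: upright plate 115 mm wide, 40 mm tall (4 to 44 mm above the deck), 5 mm thick, on an upright hinge pin at the left end; shut, it reaches to y -53, across the lane too. 0 = shut; grows in rad as the free end swings into the bin, up to 1.45. Spring shuts it within 1 s: 0.13 N m when shut, 0.23 N m at 1 rad.
- hinge (a point): Point on the flap's hinge pin, 20 mm above the deck (station frame 3, 65, 135 mm).
- flap_middle (a point): Middle of the flap plate, 60 mm from the hinge pin; moves with the flap.
- tub: The empty supplement tub: square white plastic pot with green lid, 44 mm along the lane, 46 mm across it, 32 mm tall, about 70 g, loose. Origin: centre of its underside. It stands in the lane on the deck, its centre 75 to 125 mm before the gateway.
- jar: Bystander: small glass jar with aluminium twist cap, 42 mm across, 58 mm tall, on the deck left or right of the work, all of it at least 83 mm from the station's middle line (y 0). Origin: underside centre.
- amber_pot: Bystander: amber pot with black lid, 40 mm across, 45 mm tall, on the deck on the other side. Origin: underside centre.
- lamp_dome: Bystander on the table, left: aluminium lamp dome 156 mm across, 115 mm tall. Origin: underside centre.
- bowl: Bystander on the table, left: white ceramic bowl 120 mm across, 45 mm tall. Origin: underside centre.
- log_hide: Bystander on the table, right: green resin half-log hide 150 x 112 mm, 64 mm tall. Origin: underside centre.
- mister: Bystander on the table, right: clear spray-water bottle 64 mm across, 160 mm tall. Origin: underside centre.
Not all that is in view belongs to the job. Several things have the shape of the tub; the one meant has the colours described above.

How it is judged (in metres and radians):
On the way, in this order (a step that is already met when the one before it is completed fails the run):
1. a finger has pushed the flap open (over 0.3 rad) while the tub's centre is still on the deck (value of joint flap above 0.3 rad and contact force between the fingers and flap above 0.2 N and x of tub in the frame of station below -0.002 m), for 0.05 s.
2. the tub's centre passes the gateway while a finger still holds the flap open (value of joint flap above 0.3 rad and contact force between the fingers and flap above 0.2 N and x of tub in the frame of station above 0.002 m), for 0.02 s.
At the end, for the whole second after the job is handed in: The tub lies still inside the blue return bin, its origin at least 15 mm below the deck, and the flap has shut (under 0.08 rad) (x of tub in the frame of station between 0 and 0.154 m and y of tub in the frame of station between -0.154 and 0.154 m and z of tub in the frame of station below 0.1 m and value of joint flap below 0.08 rad and linear speed of tub below 0.03 m/s); the robot touches nothing.
It fails at once if the tub is shoved against the flap (over 1 N) (contact force between tub and flap above 1 N).
It fails at once if the tub is lifted (over 15 mm above the deck) (z of tub in the frame of station above 0.13 m).
It fails at once if a bystander is moved by over 20 mm (distance of any of jar, amber_pot, lamp_dome, bowl, log_hide, mister from where it was at the start of the episode above 0.02 m).
It also fails if it takes over 32 s, if anything falls off the work surface, if the arm or the gripper's body presses on something with over 40 N, if the wrist force passes 120 N, or if a joint passes its speed limit or range.

## Working session

There is one attempt and no reset: what is moved stays moved. The work goes in short steps, Python scripts to look and compute and a tool call to move; the robot and the scene stay as the last step left them, time stands still between calls to the robot, and variables do not carry over. Pictures are saved under pics/ and viewed, at most 10 in all, crops included, and the job is handed in when it is done.

Besides the shell and the picture viewer there is one more tool, called after "Emit:" as name(argument=value, ...), one argument or row to a line, values as JSON. apply_moves: Moves the arm, as the interface text tells. Its arguments: {"type":"object","properties":{"commands":{"type":"array"}},"required":["commands"]}

```bash
mkdir -p pics; ls
cat > h.py <<'E'
import numpy as np, cv2
from plant import ctrl
def ray(p,uv):
    d=np.array([(uv[0]-p['cx'])/p['fx'],-(uv[1]-p['cy'])/p['fy'],-1.]);T=np.array(p['T'])
    return T[:3,3],T[:3,:3]@d
def onz(p,uv,z):
    o,d=ray(p,uv);return o+d*(z-o[2])/d[2]
def proj(p,X):
    T=np.array(p['T']);c=T[:3,:3].T@(np.array(X)-T[:3,3]);return np.array([p['cx']-p['fx']*c[0]/c[2],p['cy']+p['fy']*c[1]/c[2]])
def save(p,n,crop=None,s=1):
    im=np.array(p['img'])[:,:,::-1]
    if crop: im=im[crop[1]:crop[3],crop[0]:crop[2]]
    cv2.imwrite('pics/'+n+'.png',cv2.resize(im,None,fx=s,fy=s,interpolation=cv2.INTER_CUBIC))
E
python3 - <<'E'
from h import *
print(ctrl.nose_length, ctrl.get_obs())
ims=[]
for n in ['scene','top']:
    p=ctrl.snapshot(n); save(p,n); print(n,[k for k in p if k!='img'],np.round(p['T'],3).tolist())
    for t,z in [('lane',.115),('gateway',.115),('bin_floor',.045),('hinge',.135),('tub',.115),('jar',.115),('amber_pot',.115),('flap_middle',.139)]:
        for r in ctrl.spot_point(p,t)[:3]: print(t,round(r['score'],2),np.round(r['at']),np.round(onz(p,r['at'],z),3))
E
```

```text
pics
0.017 {'clock': 0.0, 'joint_pos': array([ 8.20511399e+01,  2.05916062e+01,  6.33944799e-01, -2.11464569e-02,
       -7.01346993e+01, -1.65080666e+01]), 'qvel': array([ 0.06204283, -0.00998483, -0.02481977,  0.00237587, -0.06917887,
        0.01345513]), 'tau': array([ 9.32959629e-04, -5.82719707e+01,  2.93070710e+01,  6.99750736e+00,
        6.99098004e-03, -1.50454903e-04]), 'tool_pos': array([0.27926987, 0.61401738, 0.24261879]), 'orientation': array([ 1.79905797e+02, -7.18747854e-03, -2.44641226e+01]), 'force': array([ 0.88671139,  0.67156853, -0.68272802]), 'moment': array([-0.03825361,  0.02215308, -0.06099848]), 'gripper_force': 0.0, 'opening': 0.08776143389940243}
scene ['fx', 'fy', 'cx', 'cy', 'T', 'shot'] [[0.507, -0.685, 0.522, 1.179], [0.862, 0.396, -0.317, -0.413], [0.01, 0.611, 0.792, 1.089], [0.0, 0.0, 0.0, 1.0]]
lane 0.93 [328. 192.] [0.521 0.024 0.115]
gateway 0.64 [366. 211.] [0.631 0.078 0.115]
gateway 0.49 [310. 215.] [ 0.566 -0.06   0.115]
bin_floor 0.66 [379. 238.] [0.689 0.093 0.045]
hinge 0.97 [376. 192.] [0.602 0.13  0.135]
hinge 0.64 [323. 193.] [0.532 0
[... 224 characters left out ...]
 0.115]
flap_middle 0.54 [363. 202.] [0.617 0.077 0.139]
top ['fx', 'fy', 'cx', 'cy', 'T', 'shot'] [[0.134, 0.969, -0.209, 0.295], [-0.991, 0.132, -0.023, -0.016], [0.006, 0.21, 0.978, 1.31], [0.0, 0.0, 0.0, 1.0]]
lane 0.69 [308. 209.] [0.526 0.026 0.115]
lane 0.66 [297. 158.] [0.676 0.08  0.115]
gateway 0.9 [297. 174.] [0.629 0.073 0.115]
bin_floor 0.78 [298. 159.] [0.697 0.084 0.045]
hinge 0.92 [275. 176.] [0.607 0.134 0.135]
tub 0.78 [376. 172.] [ 0.666 -0.157  0.115]
tub 0.73 [312. 215.] [0.51  0.013 0.115]
tub 0.47 [377. 243.] [ 0.456 -0.184  0.115]
jar 0.64 [265. 204.] [0.524 0.153 0.115]
amber_pot 0.45 [340. 204.] [ 0.553 -0.064  0.115]
flap_middle 0.78 [299. 174.] [0.623 0.065 0.139]
```

View pics/scene.png

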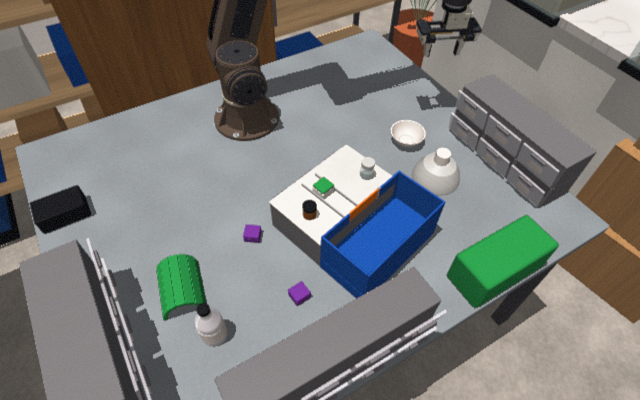

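View pics/top.png

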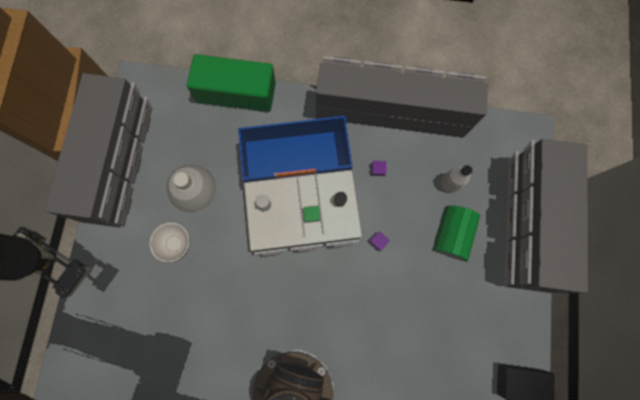

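The target is the green-lidded tub on the deck between the rails, at scene (323,187) and top (312,214). The look-alikes are the purple tubs at top (378,168) and (379,241), and the large green box at top (232,82) is not a match. The jar is left at top (262,202) and the amber pot right at (340,199). Next I fit the station pose.

```bash
cat >> h.py <<'E'
from scipy.optimize import least_squares
PTS={'lane':(-.1,-.025,.115),'gateway':(.003,.005,.115),'bin_floor':(.077,0,.045),'hinge':(.003,.065,.135)}
def stw(q,X):
    c,s=np.cos(q[2]),np.sin(q[2]);return np.array([q[0]+c*X[0]-s*X[1],q[1]+s*X[0]+c*X[1],X[2]])
def fit(obs,q0):
    f=lambda q:np.concatenate([(proj(p,stw(q,X))-uv)/p['fx']*500 for p,X,uv in obs])
    r=least_squares(f,q0,loss='soft_l1');return r.x,f(r.x).reshape(-1,2)
def inst(q,P):
    c,s=np.cos(q[2]),np.sin(q[2]);d=np.array(P[:2])-q[:2];return np.array([c*d[0]+s*d[1],-s*d[0]+c*d[1]])
E
python3 - <<'E'
from h import *
obs=[];P={}
for n in ['scene','top']:
    p=P[n]=ctrl.snapshot(n)
    for t in PTS:
        r=ctrl.spot_point(p,t)
        if r: obs.append((p,PTS[t],np.array(r[0]['at'])))
q,e=fit(obs,[.62,.06,.25]);print(q,e.round(1).tolist())
# check by overlaying wall/deck corners
for n,p in P.items():
    im=np.array(p['img']).copy()
    for X in [(-.2,-.16,.115),(-.2,.16,.115),(0,.16,.155),(0,-.16,.155),(.154,.154,.155),(.154,-.154,.155),(-.18,0,.123),(0,0,.123),(-.18,-.05,.123)]:
        cv2.circle(im,tuple(int(v) for v in proj(p,stw(q,X)).round()),1,(255,0,255),-1)
    p['img']=im
a=P['scene']['img'][130:310,250:460];b=P['top']['img'][100:280,220:380]
p={'img':np.hstack([a,b])};save(p,'ov',None,2)
for t,uv in [('scene',(323,184)),('top',(312,213))]:
    w=onz(P[t],uv,.147);print('tub lid',w,inst(q,w))
E
```

```text
[0.61860412 0.07204837 0.26863284] [[1.6, 0.2], [-1.6, -3.1], [-0.2, 1.0], [6.0, -0.0], [3.4, -1.0], [0.8, 0.9], [-2.5, 0.7]]
tub lid [0.51219913 0.01194643 0.147     ] [-0.11854061 -0.02970503]
tub lid [0.51053337 0.01306645 0.147     ] [-0.11984936 -0.02818307]
```

View pics/ov.png

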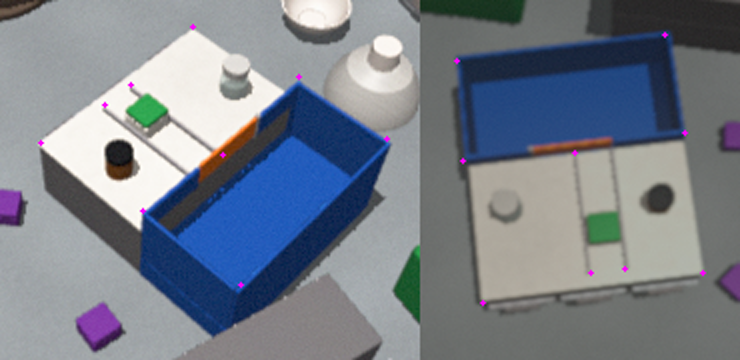

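Emit:
apply_moves(
  commands=[
    [[0,0,1],0,0],
    [[0.6,-1.5,2],0,0],
    [[1.8,-4.5,3],-0.03,0],
    [[3.2,-8.5,4],-0.06,0],
    [[4.7,-12.5,4],-0.1,0],
    [[6.2,-16.5,4],-0.14,0],
    [[7.7,-20.5,4],-0.18,0],
    [[9.2,-24.5,4],-0.22,0],
    [[10.8,-28.5,4],-0.25,0],
    [[12.3,-32.5,4],-0.28,0],
    [[13.8,-36.5,4],-0.31,0],
    [[15.4,-40.5,4],-0.34,0],
    [[16.9,-44.5,4],-0.36,0],
    [[18.5,-48.5,4],-0.386,0],
    [[20,-52.5,4],-0.386,0],
    [[21.3,-56,4],-0.386,0],
    [[21.9,-57.5,4],-0.386,0],
    [[21.9,-57.5,4],-0.386,0],
    [[21.9,-57.5,4],-0.386,0],
  ],
)

```text
clock: 2.98
tool_pos: [0.4986, 0.0377, 0.2844]
orientation: [-180.0, -0.0, -46.8]
force: [0.3, 0.5, 0.4]
opening: 0.0877
gripper_force: 0.0
```

Run:
```python
from h import *
o=ctrl.get_obs();print(o['clock'],o['tool_pos'],o['orientation'],o['opening'])
q0=np.array([0.6186,.0720,.2686])
p=ctrl.snapshot('wrist');s=ctrl.snapshot('scene');t_=ctrl.snapshot('top');obs=[]
for c in (p,s,t_):
  for t in PTS:
    r=ctrl.spot_point(c,t)
    if r: obs.append((c,PTS[t],np.array(r[0]['at'])));print(c['shot'],t,round(r[0]['score'],2),np.round(r[0]['at']),proj(c,stw(q0,PTS[t])).round())
q,e=fit(obs,q0);print(q,e.round(1).tolist())
r=ctrl.spot_point(p,'tub');print([(x['score'],x['at'],inst(q0,onz(p,x['at'],.115))) for x in r[:2]])
print('C',inst(q0,o['tool_pos']))
im=np.array(p['img']).copy()
for X in [(-.2,-.16,.115),(-.2,.16,.115),(0,.16,.155),(-.18,0,.123),(0,0,.123),(-.18,-.05,.123),(0,-.05,.123),(0,-.056,.155),(0,.067,.155),(0,-.16,.155),(-.12,-.025,.147)]:
    cv2.circle(im,tuple(int(v) for v in proj(p,stw(q0,X)).round()),3,(255,0,255),-1)
p2=dict(p,img=im);save(p2,'w1')
```

```text
2.9833 [0.49861417 0.03771963 0.2844057 ] [-1.79953062e+02 -2.42876975e-02 -4.67636121e+01] 0.08771991600535715
5 lane 0.82 [306. 140.] [307. 143.]
5 gateway 0.71 [189. 118.] [192. 120.]
5 bin_floor 0.64 [154.  74.] [153.  77.]
5 hinge 0.58 [157. 181.] [160. 181.]
6 lane 0.97 [327. 194.] [329. 194.]
6 gateway 0.95 [366. 211.] [363. 208.]
6 bin_floor 0.9 [381. 241.] [380. 239.]
6 hinge 0.78 [380. 192.] [378. 192.]
7 lane 0.7 [307. 209.] [310. 209.]
7 gateway 0.66 [339. 199.] [295. 176.]
7 hinge 0.61 [311. 214.] [275. 177.]
[0.620876   0.07168474 0.26537862] [[-0.6, 2.4], [1.2, -1.1], [-4.3, 1.2], [1.3, -1.9], [2.7, 0.4], [-2.5, -2.5], [-1.4, -1.4], [-2.1, 0.5], [3.9, -1.2], [-51.6, -28.5], [-43.7, -45.6]]
[(0.79, [477.4, 14.3], array([-0.17664737, -0.18775167])), (0.71, [190.8, 119.3], array([0.00403941, 0.0050431 ]))]
C [-0.12478093 -0.00120912]
```

View pics/w1.png

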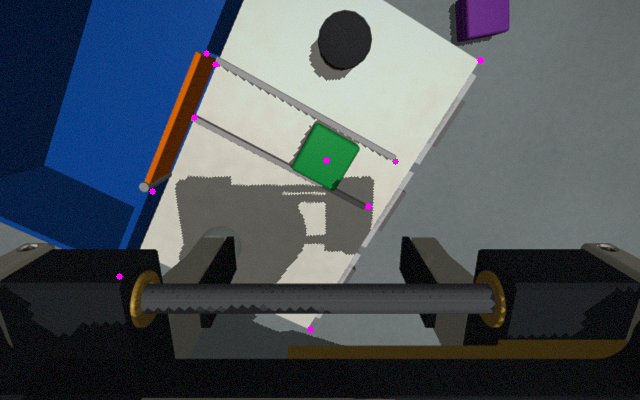

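The wrist view shows the green-lidded tub centred at (326,157) between the rails. The overlay agrees with the real edges to about 3 mm. The flap is shut at about (175,120). Next I lower so one finger is behind the tub and the other is over the empty deck.

Emit:
apply_moves(
  commands=[
    [[0,0,-1],0,0],
    [[0,0,-3],0,0],
    [[0,0,-6],0,0],
    [[0,0,-9],0,0],
    [[0,0,-11],0,0],
    [[0,0,-12.5],0,0],
    [[0,0,-13.5],0,0],
    [[0,0,-14.1],0,0],
    [[0,0,-14.1],0,0],
    [[0,0,-14.1],0,0],
  ],
)

```text
clock: 4.62
tool_pos: [0.4987, 0.0395, 0.1429]
orientation: [-180.0, -0.0, -46.6]
force: [0.2, 0.1, 0.4]
opening: 0.0878
gripper_force: 0.0
```

Run:
```python
from h import *
o=ctrl.get_obs();print(o['clock'],o['tool_pos'],o['force'])
q=np.array([0.6205,.0717,.267]);print(inst(q,o['tool_pos']))
p=ctrl.snapshot('wrist');s=ctrl.snapshot('scene')
a=cv2.resize(np.array(p['img']),(480,300));b=cv2.resize(np.array(s['img'])[120:270,250:410],(320,300),interpolation=cv2.INTER_CUBIC)
save({'img':np.hstack([a,b])},'w2')
```

```text
4.6167 [0.49873479 0.03945497 0.14287122] [0.15240281 0.09244234 0.35052708]
[-0.12595817  0.00102391]
```

View pics/w2.png

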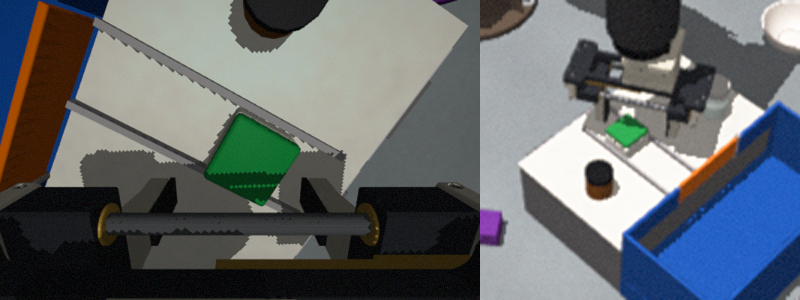

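The fingers straddle the tub correctly: the rear finger is behind it and the front finger is on the free deck. Now I push along the lane.

Emit:
apply_moves(
  commands=[
    [[0.58,0.16,0],0,0],
    [[1.16,0.32,0],0,0],
    [[1.74,0.48,0],0,0],
    [[2.31,0.63,0],0,0],
    [[2.89,0.79,0],0,0],
    [[3.47,0.95,0],0,0],
    [[4.05,1.11,0],0,0],
    [[4.63,1.27,0],0,0],
    [[5.21,1.42,0],0,0],
    [[5.79,1.58,0],0,0],
    [[6.37,1.74,0],0,0],
    [[6.75,1.85,0],0,0],
    [[6.75,1.85,0],0,0],
  ],
)

```text
clock: 5.8
tool_pos: [0.5661, 0.0578, 0.1422]
orientation: [179.9, 0.0, -46.6]
force: [-3.1, -0.8, 2.2]
opening: 0.0876
gripper_force: 1.7
```

Run:
```python
from h import *
o=ctrl.get_obs();print(o['clock'],o['tool_pos'],o['force'])
q=np.array([0.6205,.0717,.267]);print(inst(q,o['tool_pos']))
p=ctrl.snapshot('wrist');s=ctrl.snapshot('scene')
a=cv2.resize(np.array(p['img']),(480,300));b=cv2.resize(np.array(s['img'])[120:270,250:410],(320,300),interpolation=cv2.INTER_CUBIC)
save({'img':np.hstack([a,b])},'w3')
```

```text
5.8 [0.56613118 0.05784887 0.14221115] [-3.0553595  -0.84148985  2.18557194]
[-0.05609683  0.00098427]
```

View pics/w3.png

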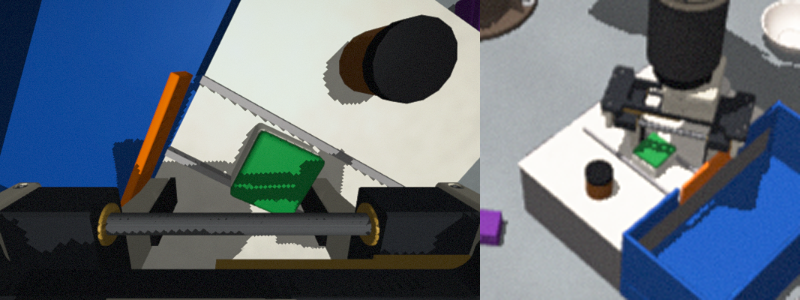

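The front finger has started opening the flap, and the tub follows against the rear finger, well clear of the flap. I keep pushing.

Emit:
apply_moves(
  commands=[
    [[0.58,0.16,0],0,0],
    [[1.16,0.32,0],0,0],
    [[1.74,0.48,0],0,0],
    [[2.31,0.63,0],0,0],
    [[2.89,0.79,0],0,0],
    [[3.47,0.95,0],0,0],
    [[4.05,1.11,0],0,0],
    [[4.63,1.27,0],0,0],
    [[5.21,1.42,0],0,0],
    [[5.79,1.58,0],0,0],
    [[6.37,1.74,0],0,0],
    [[6.94,1.9,0],0,0],
    [[7.52,2.06,0],0,0],
    [[8.1,2.22,0],0,0],
    [[8.4,2.3,0],0,0],
    [[8.4,2.3,0],0,0],
    [[8.4,2.3,0],0,0],
  ],
)

```text
clock: 7.32
tool_pos: [0.6501, 0.0808, 0.1425]
orientation: [-180.0, -0.0, -46.6]
force: [-0.3, -4.3, -1.2]
opening: 0.0874
gripper_force: 1.6
```

Run:
```python
from h import *
o=ctrl.get_obs();print(o['clock'],o['tool_pos'],o['force'])
q=np.array([0.6205,.0717,.267]);print(inst(q,o['tool_pos']))
p=ctrl.snapshot('wrist');s=ctrl.snapshot('scene')
a=cv2.resize(np.array(p['img']),(480,300));b=cv2.resize(np.array(s['img'])[120:300,250:442],(320,300),interpolation=cv2.INTER_CUBIC)
save({'img':np.hstack([a,b])},'w4')
```

```text
7.3167 [0.65014719 0.08075703 0.14251059] [-0.32717962 -4.29145153 -1.24343671]
[0.03098629 0.00091403]
```

View pics/w4.png

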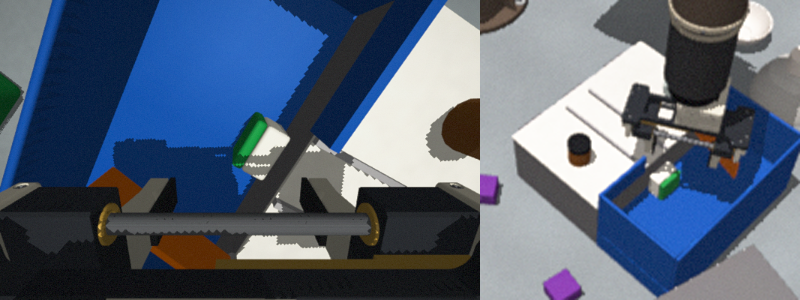

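The tub has gone over the edge on its side, at about (262,145). I wait briefly and look again before drawing back.

Emit:
apply_moves(
  commands=[
    [[0,0,0],0,0],
    [[0,0,0],0,0],
    [[0,0,0],0,0],
    [[0,0,0],0,0],
  ],
)

```text
clock: 7.75
tool_pos: [0.65, 0.0809, 0.1426]
orientation: [-180.0, -0.0, -46.6]
force: [1.2, -3.2, -1.9]
opening: 0.0879
gripper_force: 1.5
```

Run:
```python
from h import *
p=ctrl.snapshot('wrist');s=ctrl.snapshot('scene')
a=cv2.resize(np.array(p['img'])[100:300,200:500],(450,300),interpolation=cv2.INTER_CUBIC);b=cv2.resize(np.array(s['img'])[180:260,310:400],(338,300),interpolation=cv2.INTER_CUBIC)
save({'img':np.hstack([a,b])},'w5')
```

```text
(no output)
```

View pics/w5.png

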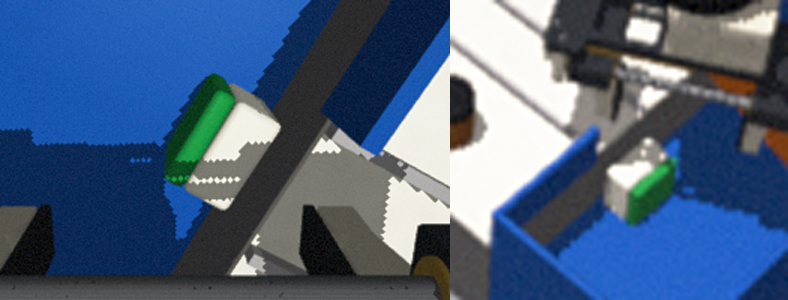

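The tub lies on its side on the bin floor, and its top is below the bottom edge of the flap. I draw back along the lane, then lift.

Emit:
apply_moves(
  commands=[
    [[-0.77,-0.21,0],0,0],
    [[-1.54,-0.42,0],0,0],
    [[-2.31,-0.63,0],0,0],
    [[-3.09,-0.84,0],0,0],
    [[-3.86,-1.06,0],0,0],
    [[-4.63,-1.27,0],0,0],
    [[-5.4,-1.48,0],0,0],
    [[-6.17,-1.69,0],0,0],
    [[-6.95,-1.9,0],0,0],
    [[-7.72,-2.11,0],0,0],
    [[-8.49,-2.32,0],0,0],
    [[-9.26,-2.53,0],0,0],
    [[-10.03,-2.74,0],0,0],
    [[-10.8,-2.95,0],0,0],
    [[-11.6,-3.17,0.5],0,0],
    [[-11.6,-3.17,2],0,0],
    [[-11.6,-3.17,4],0,0],
    [[-11.6,-3.17,7],0,0],
    [[-11.6,-3.17,10],0,0],
    [[-11.6,-3.17,12],0,0],
  ],
)

```text
clock: 9.52
tool_pos: [0.5344, 0.0494, 0.266]
orientation: [-179.8, -0.1, -46.5]
force: [0.8, 0.3, 0.5]
opening: 0.0875
gripper_force: 0.0
```

Emit:
apply_moves(
  commands=[
    [[-3,-0.8,0],0,0],
    [[-5,-1.4,0],0,0],
    [[-5,-1.4,0],0,0],
    [[-5,-1.4,0],0,0],
    [[-5,-1.4,0],0,0],
    [[-5,-1.4,0],0,0],
    [[-5,-1.4,0],0,0],
    [[-5,-1.4,0],0,0],
  ],
)

```text
clock: 10.18
tool_pos: [0.4843, 0.0354, 0.2622]
orientation: [180.0, 0.0, -46.6]
force: [-0.2, 0.6, 0.3]
opening: 0.0878
gripper_force: 0.0
```

Run:
```python
from h import *
p=ctrl.snapshot('top');s=ctrl.snapshot('scene')
a=cv2.resize(np.array(p['img'])[100:270,220:400],(318,300),interpolation=cv2.INTER_CUBIC);b=cv2.resize(np.array(s['img'])[120:300,250:460],(350,300),interpolation=cv2.INTER_CUBIC)
save({'img':np.hstack([a,b])},'w6')
```

```text
(no output)
```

View pics/w6.png

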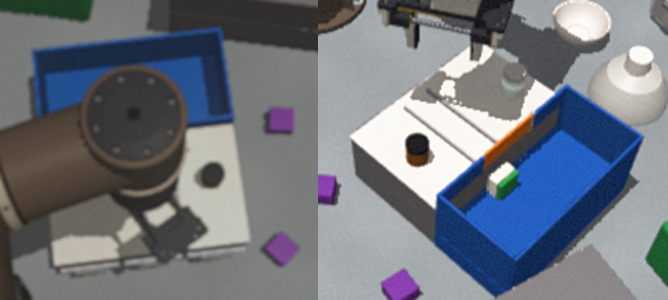

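The flap is shut at about (508,140), the tub lies in the bin at (502,180), the jar and amber pot are in place, and the arm is clear.

```bash
python3 -c "
from plant import ctrl
print(ctrl.close_job())"
```

```text
the job is handed in; nothing more can be done
None
```

The job is handed in at about 10 s of the 32 s allowed: the tub was pushed through the held-open flap and lies on its side on the bin floor. In the last picture the flap is shut and the jar and amber pot look unmoved; the hand-in gave no verdict.

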